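# Take the spice box apart

## Task

Take the wooden spice box apart so that the measuring spoon in its bottom can be reached: turn the brass turn-button on the end of the box out of the way, slide the lid out over that end so that it lies flat on the worktop right way up, then lift out the compartment tray and set it down flat on the chopping board without dropping it. Leave the spice jar, the timer and the little pinch bowl where they stand.

Things in the scene. Friction and masses are not known exactly. Their poses are not given: they have to be found in the camera images.
- spice_box: Open wooden box, fixed, 138 mm wide (its x), 198 mm long (its y); origin: centre of its underside, z up. The lid leaves at the -y end, to the robot's right. Cheeks (61 to 69 mm either side of the middle) rise to z = 74; from y = -65 to 89 lips on them (z 68.5 to 75, inner edges 54.5 mm from the middle) reach over the lid's long sides: it cannot be lifted there, only slid.
- box_exit (a point): Top of the box's exit wall, middle of its outer face: box x = 0, y = -99, z = 58 mm. The wall is 10 mm thick.
- box_well (a point): Middle of the floor of the well in which the tray stands (box x = 0, y = -26, z = 6 mm). The well spans box x = -53 to 53 and y = -89 to 37 mm. A small steel measuring spoon lies in it, under the tray; it stays there.
- box_deck (a point): Middle of the bare deck behind the lid (box x = 0, y = 63, z = 56 mm). It spans box y = 37 to 89 mm and leaves room for a fingertip behind the lid; a rear wall follows, top at z = 75 mm, y = 89 to 99.
- button (a joint): Brass turn-button outside the exit wall: bar 18 mm wide, 14 thick (box y -116 to -102 mm), pivot at box x 0, y -109, z 34 mm, axis along box y. In rad: near 0 it is upright (top at box z = 92 mm) and blocks the lid; it grows as the top tips to the box's +x, up to a stop at 1.7 where the lid can pass above it. Light: pushed beyond about 0.4 it topples the rest by its own weight.
- button_tip (a point): Middle of the free end of the turn-button, on the bar's axis 58 mm from its pivot.
- lid: Flat wooden lid, 118 mm (x) by 136 mm (y) by 8 mm, 0.18 kg; origin: centre of its underside, z up. Closed, it covers the tray with its axes along the box's, underside at box z = 58 mm, +y edge at or up to 10 mm past the near edge of the deck. Slid towards box -y until its +y edge is past the exit wall, it tips over that wall and drops to lie on the worktop.
- lid_bar (a point): Top middle of the raised bar along the lid's +y edge: 70 mm long (x), 12 mm thick (lid y = 56 to 68 mm), 20 mm high (lid z = 8 to 28 mm). A fingertip on the deck side of it pushes the lid out.
- tray: Wooden compartment tray, 100 mm (x) by 120 mm (y), walls 24 mm high, 0.22 kg; origin: centre of its underside, z up. It stands on ledges in the well, underside at box z = 20 mm, about 3 mm clear of the well's walls, axes along the box's.
- tray_grip (a point): Top middle of the tray's upright grip plate, 36 mm above the tray's underside. The plate is 10 mm thick (tray x), 70 mm long (tray y); on either side of it are 41 mm of room inside the tray down to the floor (4 mm above the underside), with low cross walls 34 mm before and behind the middle.
- board: Wooden chopping board with a handle, fixed, 150 mm wide (its x), 320 mm long (its y, roughly along the robot's x), 13 mm thick, to the left of the box; origin: centre of its underside. The broad part, where the tray belongs, spans y = -90 to 160 mm; the handle points to the robot.
- board_mid (a point): Centre of the broad part of the board, on its top face.
- spice_jar: Bystander: dark jar with a cork-coloured lid, 57 mm across, 89 mm high, in front of the box; origin at the centre of its underside.
- timer: Bystander: round white kitchen timer, 65 mm across, 58 mm high, behind the gap between box and board; origin at the centre of its underside.
- pinch_bowl: Bystander: small wooden bowl, 68 mm across, 29 mm high, far to the right of the box; origin at the centre of its underside.

How it is judged (in metres and radians):
On the way, in this order (a step that is already met when the one before it is completed fails the run):
1. the turn-button is turned out of the way while the lid is still in place (value of joint button above 1.2 rad and distance of lid from where it was at the start of the episode below 0.06 m), for 0.1 s.
2. the lid is off and lies flat on the worktop, right way up, while the tray is still in the box (height (world z) of lid below 0.008 m and angle between lid's own z axis and vertical below 0.08 rad and distance of tray from where it was at the start of the episode below 0.02 m), for 0.2 s.
At the end, for the whole second after the job is handed in: Button over 1.2 rad; lid flat on the worktop right way up (underside under 8 mm, tilt under 0.08 rad); tray flat on the board (underside 9 to 19 mm above the worktop, tilt under 0.08 rad, middle within 110 mm of the middle of the broad part), borne by the board; tray and lid at rest (height (world z) of lid below 0.008 m and angle between each of lid, tray's own z axis and vertical below 0.08 rad and value of joint button above 1.2 rad and height (world z) of tray between 0.009 and 0.019 m and horizontal distance between tray and board_mid below 0.11 m and contact force between tray and board above 0.3 N and linear speed of each of tray, lid below 0.02 m/s); the robot touches nothing.
It fails at once if the tray is dropped: it moves faster than 0.9 m/s while the fingers do not hold it (linear speed of tray above 0.9 m/s and contact force between the fingers and tray below 0.2 N).
It fails at once if the spice jar is moved more than 40 mm or knocked over (distance of spice_jar from where it was at the start of the episode above 0.04 m or angle between spice_jar's own z axis and vertical above 0.5 rad).
It fails at once if the timer is moved more than 40 mm or knocked over (distance of timer from where it was at the start of the episode above 0.04 m or angle between timer's own z axis and vertical above 0.5 rad).
It fails at once if the pinch bowl is moved more than 40 mm or knocked over (distance of pinch_bowl from where it was at the start of the episode above 0.04 m or angle between pinch_bowl's own z axis and vertical above 0.5 rad).
It also fails if it takes over 64 s, if anything falls off the work surface, if the arm or the gripper's body presses on something with over 40 N, if the wrist force passes 120 N, or if a joint passes its speed limit or range.

## Robot

A 7-joint arm with a two-finger parallel gripper is mounted at the origin on a cart in front of the work surface, level with it; the furniture and walls round the work are solid. World frame = base frame: x ahead of the robot, y to its left, z up, the work surface at z = 0. Lengths are in mm, angles in rad, forces in N, time in s.
With the tool pointing down it reaches from about 350 to 775 mm from the base axis. Payload 3.1 kg.
Tool frame: the origin (TCP) lies at the very end of the fingers, on their centre line; the grasp point (between the pads) lies 19 mm behind it; z points along the fingers, y is the line along which they close (so a half turn about z gives the same grasp; the last joint's range is limited). The gripper opens to 85 mm and grips with 20 to 120 N. Pads are 22 mm wide; open, the fingers measure 114 mm over their backs; the gripper's body (76 mm by 85 mm) begins 54 mm behind the grasp point. The pads swing forward as they close: fully open they stand 13 mm farther back than shut.
Start: joints at [-1.325, 0.311, 0.014, 1.512, -0.004, 1.319, -0.027], TCP at [156.086, 527.404, 231.304] pointing down, gripper open.
Joint ranges: [-2.7, 2.7], [-0.3, 1.91], [-1.27, 1.3], [0.12, 2.57], [-1.44, 4.58], [0.2, 2.03], [-3.05, 3.05]. Speed limits (rad/s): [2.79, 2.79, 3.14, 3.14, 3.14, 3.14, 3.14].

## Interface

Orientations are given as [roll, pitch, yaw] about the fixed x, y, z axes, in that order (R = Rz(yaw) Ry(pitch) Rx(roll)).
In Python, from rig import ctrl, grab_frame, camera_info gives the robot as it stands. The module is installed in compiled form; this text tells all that it offers.
- The arm moves only by the tool play_rows, never from a script. Its argument "steps" is text: rows parted by semicolons, each of 6 numbers parted by spaces: the shift along the tool's x, y, z in m, then the turn, a rotation vector about the tool's x, y, z in degrees. In form: x y z rx ry rz; .... A call has 1 to 20 rows; each row shifts and turns the commanded pose from where the row before left it, along the tool's axes as they then stand; what a row does not reach is not made up. A row lasts 1/10 s, in which the tool goes at most 50 mm and 8.59 degrees, less where a joint would pass 70% of its speed; a pose out of reach is approached as far as the arm can. A call is refused whole if a number of a shift passes 0.05 or a number of a turn 8.59, either way. A call with a gripper value outside its range is refused whole. "grip" is the finger opening in m, from 0 to 0.0854, set as the call begins (left out, the last holds). The fingers move at their own pace and stop on an object; "squeeze" is the grip in N (left out, the last holds). Time passes only in rows, so rows that do not move let the fingers close. It gives the time, the measured TCP pose, the force, the opening and the grip force at its end, in the units of the state.
- ctrl.observe(): the state, without advancing time (a new reading comes with each control period).
- grab_frame(name): name is "scene" or "top"; returns the picture (384x512x3 uint8, red, green, blue); there is no depth.
- camera_info(name): a dict with "fx", "fy", "cx", "cy" (pixels), "rvec" (rotation vector, rad) and "tvec" (3), from world to camera coordinates, as OpenCV has them. Camera axes: x right, y down, z forward; pixel columns grow to the right and rows downward; lengths in mm; the calibration is good to about 2 mm. A picture is of the moment at which its call begins. camera_info takes no time and is no camera call.
- ctrl.job_done(): hands the job in; it is judged then, once.
The state is a dict: "time_s": time; "joint_positions": joint angles; "qvel": joint speeds; "joint_torque": joint torques, N m; "eef_pos": TCP position; "tcp_rot": TCP orientation; "contact_force": force on the tool from outside, world axes, zero at the start; "ft_torque": the same for the moment, N m; "gripper_width": finger opening in mm; "grip_force": force on a finger pad.
Only numpy, scipy, OpenCV 4.12 (cv2) and the standard library are available. Lean on these libraries where they do the work, as an engineer would, in place of code of your own. Each camera call takes 0.05 s, during which the arm holds its last target. There are 200 camera calls.

## Working session

There is one attempt and no reset: what is moved stays moved. The work goes in short steps, Python scripts to look and compute and a tool call to move; the robot and the scene stay as the last step left them, time stands still between calls to the robot, and variables do not carry over. Pictures are saved under pics/ and viewed, at most 10 in all, crops included, and the job is handed in when it is done.

Besides the shell and the picture viewer there is one more tool, called after ">>>" by a JSON object that holds its "fn" and its "kwargs". play_rows: Moves the arm, as the interface text tells. Its arguments: {"type":"object","properties":{"steps":{"type":"string"},"grip":{"type":"number"},"squeeze":{"type":"number"}},"required":["steps"]}

```bash
mkdir -p pics; cat > h.py <<'E'
import numpy as np, cv2
from rig import ctrl, grab_frame, camera_info
def cam(n):
    c=camera_info(n); K=np.array([[c['fx'],0,c['cx']],[0,c['fy'],c['cy']],[0,0,1.]])
    R=cv2.Rodrigues(np.array(c['rvec'],float))[0]; t=np.array(c['tvec'],float).ravel(); return K,R,t
def ray(n,u,v):
    K,R,t=cam(n); d=R.T@np.linalg.solve(K,[u,v,1.]); return -R.T@t, d/np.linalg.norm(d)
def onz(n,u,v,z):
    o,d=ray(n,u,v); return o+d*(z-o[2])/d[2]
def tri(a,b):
    (o1,d1),(o2,d2)=ray('scene',*a),ray('top',*b)
    s=np.linalg.lstsq(np.c_[d1,-d2],o2-o1,rcond=None)[0]
    p,q=o1+d1*s[0],o2+d2*s[1]; return (p+q)/2,np.linalg.norm(p-q)
def proj(n,p):
    K,R,t=cam(n); x=K@(R@np.array(p,float)+t); return x[:2]/x[2]
def save(n,f):
    im=grab_frame(n); cv2.imwrite(f,cv2.cvtColor(im,cv2.COLOR_RGB2BGR)); return im
E
python3 - <<'E'
from h import *
for n in('scene','top'):
    im=save(n,f'pics/{n}0.png'); cv2.imwrite(f'pics/{n}0.png',cv2.resize(cv2.imread(f'pics/{n}0.png'),(800,600),interpolation=cv2.INTER_CUBIC)); K,R,t=cam(n); print(n,(-R.T@t).round(), K[0,0])
s=ctrl.observe(); print(s['eef_pos'],s['tcp_rot'],s['gripper_width'],s['time_s'])
E
```

```text
scene [-224. -960. 1074.] 475.6728408951385
top [ 471.  -26. 1200.] 417.43446643607865
[155.9149499  526.75127795 230.32152652] [-3.13946064e+00  7.32329967e-05  2.85379678e+00] 85.2019036245864 0.1
```

View pics/scene0.png

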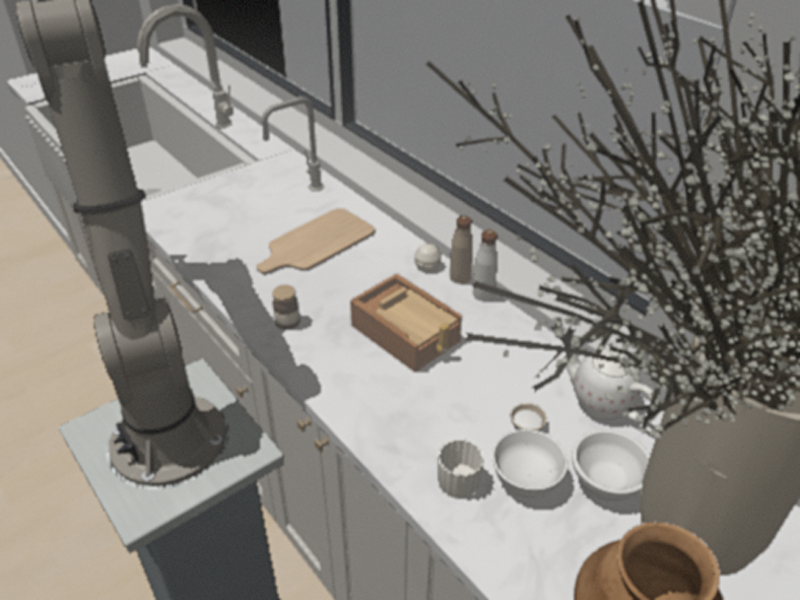

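View pics/top0.png

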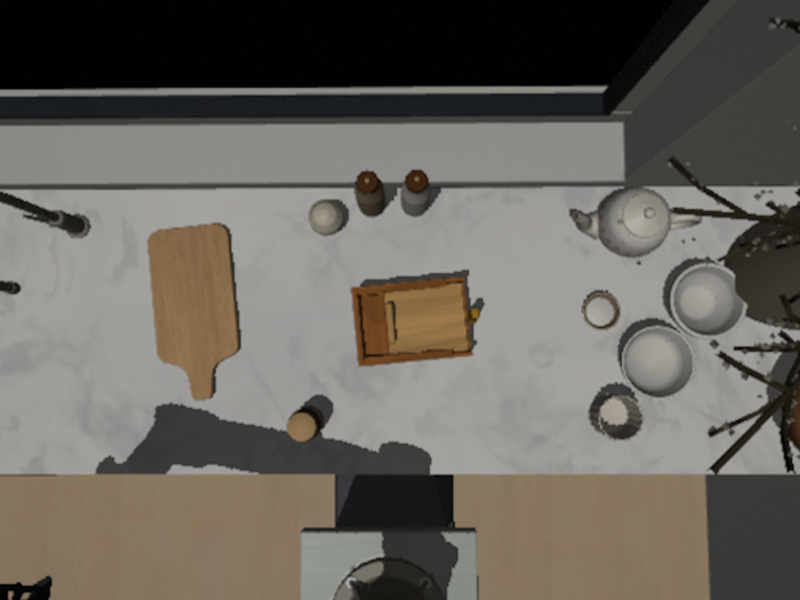

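The scene view shows the box around (405,320) with its exit end and brass button at (441,338). In the top view the box spans (353..471, 276..364), with the button at (475,313), the lid bar at (391,322), the board at (195,300), the jar at (303,425), the timer at (326,217) and the bowl at (600,310). Next I'll zoom in on the box in both views.

```bash
python3 - <<'E'
from h import *
a=cv2.imread('pics/top0.png');
import numpy as np
t=save('top','pics/t1.png');s=save('scene','pics/s1.png')
T=cv2.imread('pics/t1.png');S=cv2.imread('pics/s1.png')
c1=cv2.resize(T[170:240,218:313],None,fx=8,fy=8,interpolation=cv2.INTER_CUBIC)[:,:760]
cv2.imwrite('pics/c1.png',c1)
c2=cv2.resize(S[170:240,218:306],None,fx=8,fy=8,interpolation=cv2.INTER_CUBIC)
cv2.imwrite('pics/c2.png',c2)
hsv=cv2.cvtColor(T,cv2.COLOR_BGR2HSV)
def biggest(m,roi):
    z=np.zeros_like(m); x0,y0,x1,y1=roi; z[y0:y1,x0:x1]=m[y0:y1,x0:x1]
    c=max(cv2.findContours(z,cv2.RETR_EXTERNAL,cv2.CHAIN_APPROX_NONE)[0],key=cv2.contourArea); return c
m=cv2.inRange(hsv,(3,70,40),(25,255,255))
cb=biggest(m,(215,165,315,245)); print('box',cv2.boxPoints(cv2.minAreaRect(cb)).tolist())
for p in cv2.boxPoints(cv2.minAreaRect(cb)): print(onz('top',*p,75).round(1))
cd=biggest(m,(80,130,170,265)); r=cv2.minAreaRect(cd); print('board',r)
for p in cv2.boxPoints(r): print(onz('top',*p,13).round(1))
E
```

```text
box [[224.12550354003906, 183.03652954101562], [303.8786315917969, 175.2557373046875], [308.847412109375, 226.18560791015625], [229.09426879882812, 233.96640014648438]]
[584.6  63.8  75. ]
[ 604.7 -152.4   75. ]
[ 467.1 -163.9   75. ]
[447.1  50.3  75. ]
board ((124.52628326416016, 199.7716522216797), (110.804931640625, 52.52879333496094), 84.47245788574219)
[696.8 447.2  13. ]
[710.7 296.2  13. ]
[394.8 261.4  13. ]
[381.1 409.4  13. ]
```

View pics/c1.png

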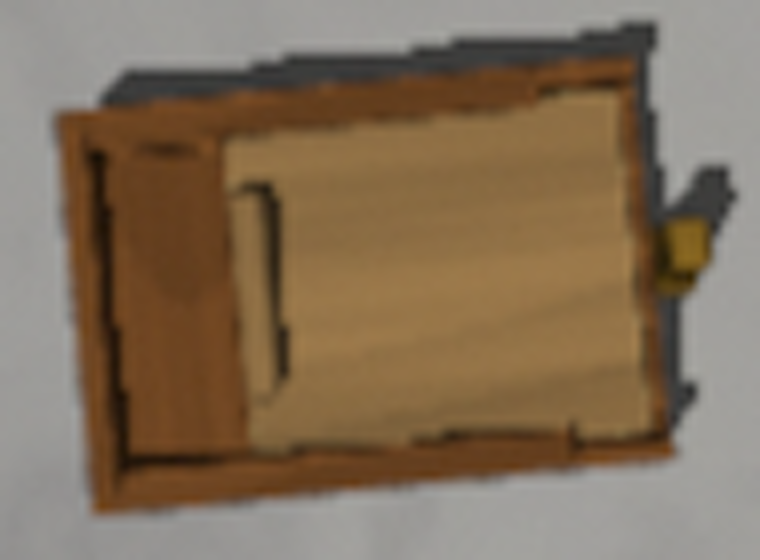

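View pics/c2.png

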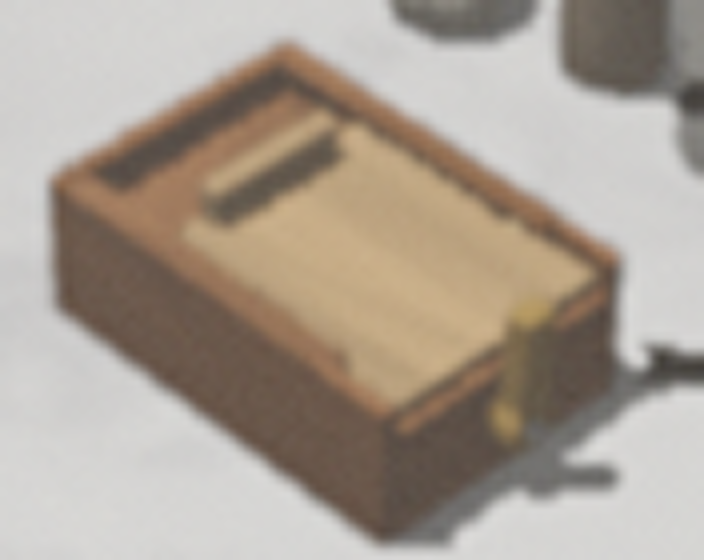

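The crops show the box rim corners clearly, along with the lid bar at top (255,290) and the brass button, which stands upright at top (688,243) and scene (528,308). I'll triangulate those points.

```bash
python3 - <<'E'
from h import *
f=lambda u,v:(218+(u+.5)/8-.5,170+(v+.5)/8-.5)
P={'nearL':((56,180),(95,510)),'farL':((286,44),(60,114)),'farR':((616,262),(637,60)),'nearR':((386,420),(675,452)),
'barN_deck':((205,188),(250,402)),'barF_deck':((330,112),(232,192)),'button':((530,308),(688,243))}
r={}
for k,(a,b) in P.items():
    p,e=tri(f(*a),f(*b)); r[k]=p; print(k,p.round(1),round(e,1),'top@75',onz('top',*f(*b),75).round(1)[:2])
c=np.mean([onz('top',*f(*P[k][1]),74.5)for k in('nearL','farL','farR','nearR')],0)
g={k:onz('top',*f(*P[k][1]),74.5) for k in P}
ey=(g['nearL']+g['farL']-g['farR']-g['nearR'])[:2]; print('centre',c,'yaw',np.degrees(np.arctan2(-ey[0],ey[1])),np.linalg.norm(ey)/2)
ex=(g['farL']+g['farR']-g['nearL']-g['nearR'])[:2];print(np.degrees(np.arctan2(ex[1],ex[0])),np.linalg.norm(ex)/2)
# other top-view bystanders (800px coords)
for n,u,v,z in(('jar',303,425,89),('timer',326,217,58),('bowl',600,310,29)): print(n,onz('top',u/1.5625,v/1.5625,z).round())
print(proj('top',ctrl.observe()['eef_pos']),proj('scene',ctrl.observe()['eef_pos']))
E
```

```text
nearL [449.8  48.9  70.2] 2.6 top@75 [448.9  49.4]
farL [582.8  61.8  70.1] 0.6 top@75 [582.5  61.2]
farR [ 599.3 -133.8   70.4] 2.7 top@75 [ 599.9 -134.2]
nearR [ 467.6 -146.2   68.7] 0.2 top@75 [ 467.5 -145.4]
barN_deck [486.3  -4.   81.9] 3.7 top@75 [484.9  -2.8]
barF_deck [556.5   1.9  83.1] 3.3 top@75 [555.7   3.1]
button [ 537.  -149.1   90.3] 0.4 top@75 [ 537.8 -150.7]
centre [524.73186811 -42.25364759  74.5       ] yaw 5.2745215545762525 196.02840505676548
4.9612831207628005 133.56091063100243
jar [348. 142.  89.]
timer [710. 108.  58.]
bowl [ 544. -381.   29.]
[ 14.84384039 364.8687655 ] [ 70.39539047 119.12894634]
```

>>> {"fn": "play_rows", "kwargs": {"steps": "0 0 0 0 0 -7.2; 0 0 0 0 0 -7.2; 0 0 0 0 0 -7.2; -0.017 -0.0445 0 0 0 0; -0.017 -0.0445 0 0 0 0; -0.017 -0.0445 0 0 0 0; -0.017 -0.0445 0 0 0 0; -0.017 -0.0445 0 0 0 0; -0.017 -0.0445 0 0 0 0; -0.017 -0.0445 0 0 0 0; -0.017 -0.0445 0 0 0 0; -0.017 -0.0445 0 0 0 0; -0.017 -0.0445 0 0 0 0; -0.017 -0.0445 0 0 0 0; -0.017 -0.0445 0 0 0 0; -0.017 -0.0445 0 0 0 0; -0.017 -0.0445 0 0 0 0; -0.017 -0.0445 0 0 0 0; -0.017 -0.0445 0 0 0 0", "grip": 0}}

```text
time_s: 2.1
eef_pos: [491.1, -158.8, 231.3]
tcp_rot: [3.141, 0.0, -3.051]
contact_force: [-0.5, 0.5, -0.2]
gripper_width: -0.1
grip_force: 0.0
```

```bash
cat >> h.py <<'E'
C=np.array([524.7,-42.3]);TH=np.radians(5.1)
Rb=np.array([[np.cos(TH),-np.sin(TH)],[np.sin(TH),np.cos(TH)]])
def st():
    s=ctrl.observe(); p=np.array(s['eef_pos']); b=Rb.T@(p[:2]-C)
    print('t',round(s['time_s'],2),'box',b.round(1),'z',p[2].round(1),'yaw',np.degrees(s['tcp_rot']).round(2),'F',np.round(s['contact_force'],1),'w',round(s['gripper_width'],1),'g',s['grip_force'],'q',np.round(s['joint_positions'],2))
E
python3 -c "from h import *;st()"
```

```text
t 2.1 box [ -43.8 -113.1] z 231.3 yaw [ 1.7998e+02  3.0000e-02 -1.7483e+02] F [-0.5  0.5 -0.2] w -0.1 g 0.0 q [-0.3   0.29  0.74  1.62 -0.2   1.31  2.13]
```

>>> {"fn": "play_rows", "kwargs": {"steps": "0 -0.001 0.038 0 0 0; 0 -0.001 0.038 0 0 0; 0 0 0.038 0 0 0; 0 0 0.038 0 0 0; 0 0 0 0 0 0; -0.015 0 0 0 0 0; -0.015 0 0 0 0 0; -0.015 0 0 0 0 0; -0.015 0 0 0 0 0; -0.015 0 0 0 0 0; -0.01 0 0 0 0 0; 0 0 -0.04 0 0 0; 0 0 -0.04 0 0 0; 0 0.04 0 0 0 0; 0.02 0.045 0 0 0 0; 0.02 0.045 0 0 0 0", "grip": 0.045}}

```text
time_s: 3.7
eef_pos: [524.1, -25.1, 161.0]
tcp_rot: [-3.141, 0.003, -3.053]
contact_force: [0.8, 0.4, -0.0]
gripper_width: 45.0
grip_force: 0.0
```

I set the gripper to open too early, so the fingers may have straddled the button. I'll check in the image.

```bash
python3 - <<'E'
from h import *
st()
save('scene','pics/s2.png');S=cv2.imread('pics/s2.png')
cv2.imwrite('pics/c3.png',cv2.resize(S[150:250,210:340],None,fx=6,fy=6,interpolation=cv2.INTER_CUBIC))
E
```

```text
t 3.7 box [ 1.  17.2] z 161.0 yaw [-1.7999e+02  1.5000e-01 -1.7495e+02] F [ 0.8  0.4 -0. ] w 45.0 g 0.0 q [-0.51  0.36  0.69  1.71 -0.24  1.16  1.9 ]
```

View pics/c3.png

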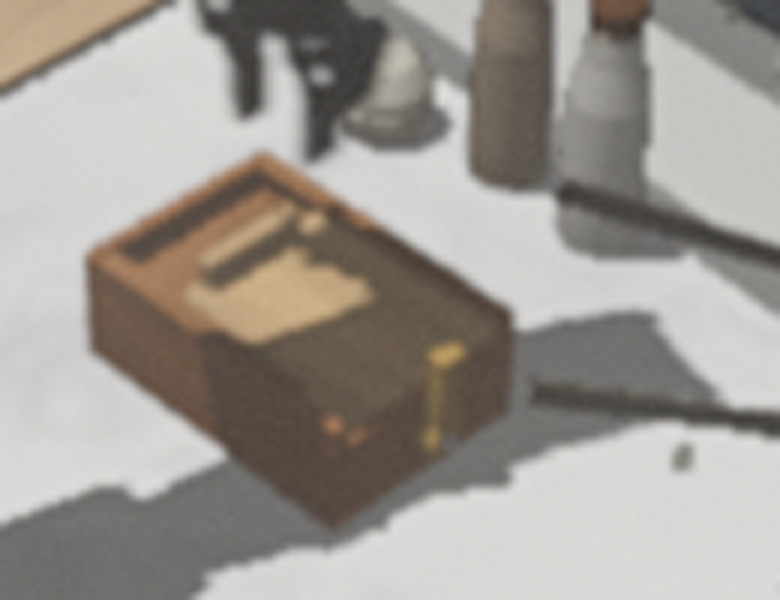

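The button is still upright, from (445,352) down to (430,440), because the open fingers passed either side of it. I'll repeat the push with them closed.

>>> {"fn": "play_rows", "kwargs": {"steps": "0.015 -0.044 0 0 0 0; 0.015 -0.044 0 0 0 0; 0.016 -0.044 0 0 0 0; 0 0 0 0 0 0; 0 0 0.04 0 0 0; 0 0 0.043 0 0 0; 0 0 0 0 0 0; 0 0 0 0 0 0; -0.015 0 0 0 0 0; -0.015 0 0 0 0 0; -0.015 0 0 0 0 0; -0.015 0 0 0 0 0; -0.015 0 0 0 0 0; -0.01 0 0 0 0 0; 0 0 -0.04 0 0 0; 0 0 -0.04 0 0 0; 0 0.045 0 0 0 0; 0.02 0.045 0 0 0 0; 0.02 0.045 0 0 0 0; 0 0.018 0 0 0 0", "grip": 0}}

```text
time_s: 5.75
eef_pos: [518.7, 0.3, 157.7]
tcp_rot: [3.137, -0.001, -3.046]
contact_force: [0.1, 0.5, 0.0]
gripper_width: -0.3
grip_force: 0.0
```

```bash
python3 - <<'E'
from h import *
st()
save('scene','pics/s3.png');S=cv2.imread('pics/s3.png')
cv2.imwrite('pics/c4.png',cv2.resize(S[150:250,210:340],None,fx=6,fy=6,interpolation=cv2.INTER_CUBIC))
E
```

```text
t 5.75 box [-2.2 42.9] z 157.7 yaw [ 1.7971e+02 -3.0000e-02 -1.7455e+02] F [0.1 0.5 0. ] w -0.3 g 0.0 q [-0.57  0.35  0.69  1.73 -0.25  1.15  1.87]
```

View pics/c4.png

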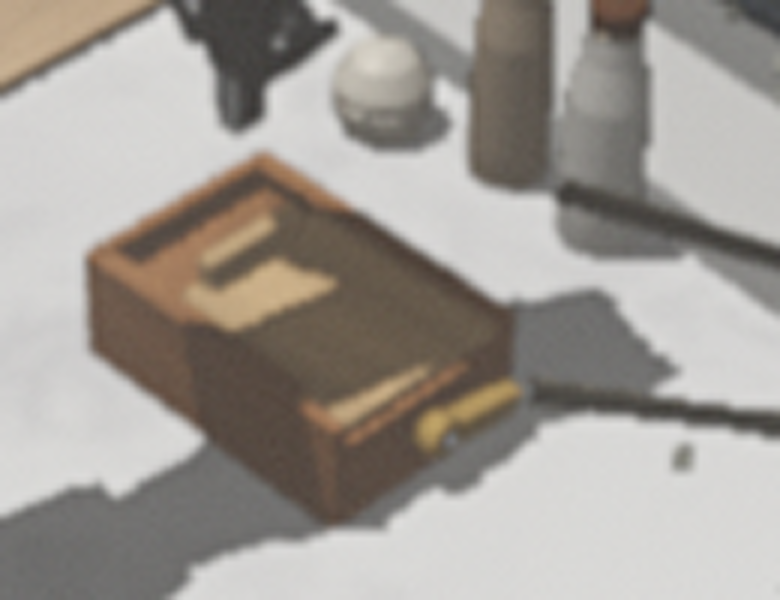

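The button now lies on its side, from (430,430) to (515,390), and the lid is still in place. Next I'll grip the lid bar.

>>> {"fn": "play_rows", "kwargs": {"steps": "-0.002 -0.007 0 0 0 0; 0 0 0 0 0 0; 0 0 0 0 0 0; 0 0 0.03 0 0 0; 0 0 0.03 0 0 0; 0 0 0.02 0 0 0; 0 0 0.007 0 0 0; 0 0 0 0 0 0", "grip": 0.045, "squeeze": 60}}

```text
time_s: 6.6
eef_pos: [523.1, -13.3, 68.6]
tcp_rot: [-3.141, -0.002, -3.054]
contact_force: [0.7, -0.2, -0.1]
gripper_width: 44.5
grip_force: 0.0
```

>>> {"fn": "play_rows", "kwargs": {"steps": "0 0 0 0 0 0; 0 0 0 0 0 0; 0 0 0 0 0 0; 0 0 0 0 0 0; 0 0 0 0 0 0", "grip": 0, "squeeze": 60}}

```text
time_s: 7.1
eef_pos: [525.1, -11.4, 71.0]
tcp_rot: [3.141, 0.003, -3.052]
contact_force: [-0.8, 1.5, 5.6]
gripper_width: 10.5
grip_force: 61.8
```

```bash
python3 -c "from h import *;st()"
```

```text
t 7.1 box [ 3.1 30.7] z 71.0 yaw [ 179.95    0.2  -174.85] F [-0.8  1.5  5.6] w 10.5 g 61.82018280029297 q [-0.5   0.47  0.65  1.82 -0.34  0.97  1.95]
```

>>> {"fn": "play_rows", "kwargs": {"steps": "0 0 -0.001 0 0 0; 0 -0.01 0 0 0 0; 0 -0.014 0 0 0 0; 0 -0.014 0 0 0 0; 0 -0.014 0 0 0 0; 0 -0.014 0 0 0 0; 0 0 0 0 0 0"}}

```text
time_s: 7.8
eef_pos: [530.0, -82.4, 71.0]
tcp_rot: [-3.137, 0.002, -3.057]
contact_force: [0.8, -3.1, 4.1]
gripper_width: 10.3
grip_force: 61.6
```

```bash
python3 -c "from h import *;st()"
```

```text
t 7.8 box [  1.7 -40.4] z 71.0 yaw [-1.7976e+02  1.0000e-01 -1.7514e+02] F [ 0.8 -3.1  4.1] w 10.3 g 61.59210562705994 q [-0.37  0.49  0.66  1.79 -0.35  0.98  2.09]
```

>>> {"fn": "play_rows", "kwargs": {"steps": "0 -0.015 0 0 0 0; 0 -0.015 0 0 0 0; 0 -0.015 0 0 0 0; 0 -0.015 0 0 0 0; 0 -0.015 0 0 0 0; 0 -0.015 0 0 0 0; 0 -0.015 0 0 0 0; 0 -0.003 0 0 0 0; 0 0 0 0 0 0; 0 0 0 0 0 0"}}

```text
time_s: 8.8
eef_pos: [538.8, -184.5, 69.8]
tcp_rot: [3.14, -0.001, -3.052]
contact_force: [-0.3, -0.5, -1.5]
gripper_width: 10.7
grip_force: 60.9
```

```bash
python3 - <<'E'
from h import *
st()
save('scene','pics/s4.png');S=cv2.imread('pics/s4.png')
cv2.imwrite('pics/c5.png',cv2.resize(S[150:290,210:380],None,fx=4,fy=4,interpolation=cv2.INTER_CUBIC))
E
```

```text
t 8.8 box [   1.4 -142.9] z 69.8 yaw [ 1.7994e+02 -6.0000e-02 -1.7487e+02] F [-0.3 -0.5 -1.5] w 10.7 g 60.88523626327515 q [-0.16  0.56  0.65  1.69 -0.39  1.03  2.28]
```

View pics/c5.png

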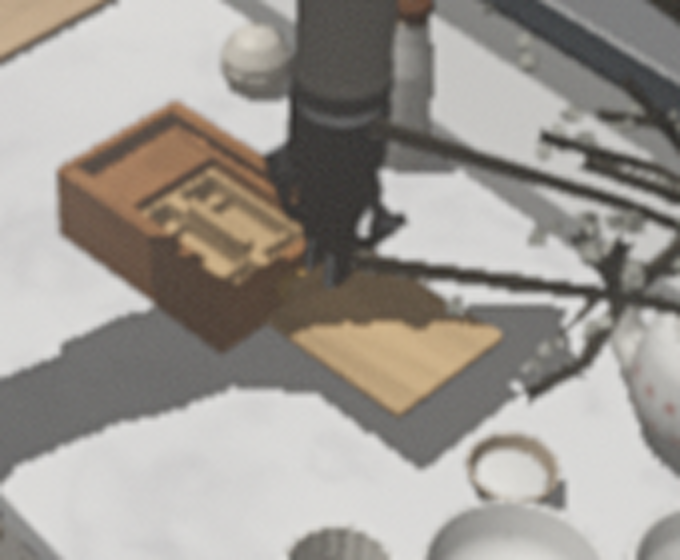

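The lid is held level and clear of the box, with its far corner at (400,412) and the bowl safely beyond at (513,468). I'll lower it now.

>>> {"fn": "play_rows", "kwargs": {"steps": "0 -0.005 0 0 0 0; 0 0 0.012 0 0 0; 0 0 0.014 0 0 0; 0 0 0.014 0 0 0; 0 0 0.01 0 0 0; 0 0 0.004 0 0 0; 0 0 0 0 0 0; 0 0 0 0 0 0"}}

```text
time_s: 9.65
eef_pos: [539.9, -190.5, 16.5]
tcp_rot: [-3.141, 0.001, -3.052]
contact_force: [-0.5, -0.3, -1.5]
gripper_width: 9.9
grip_force: 60.8
```

```bash
python3 -c "from h import *;st()"
```

```text
t 9.65 box [   2. -149.] z 16.5 yaw [-1.7998e+02  3.0000e-02 -1.7489e+02] F [-0.5 -0.3 -1.5] w 9.9 g 60.839964151382446 q [-0.12  0.63  0.61  1.73 -0.44  0.93  2.33]
```

>>> {"fn": "play_rows", "kwargs": {"steps": "0 0 0.002 0 0 0; 0 0 0.001 0 0 0; 0 0 0.001 0 0 0; 0 0 0 0 0 0; 0 0 0 0 0 0"}}

```text
time_s: 10.15
eef_pos: [539.9, -190.3, 13.0]
tcp_rot: [3.142, 0.001, -3.052]
contact_force: [-1.7, 0.1, 5.5]
gripper_width: 10.3
grip_force: 61.6
```

```bash
python3 -c "from h import *;st()"
```

```text
t 10.15 box [   2.  -148.8] z 13.0 yaw [ 1.8000e+02  5.0000e-02 -1.7488e+02] F [-1.7  0.1  5.5] w 10.3 g 61.61647439002991 q [-0.12  0.63  0.61  1.73 -0.44  0.92  2.33]
```

>>> {"fn": "play_rows", "kwargs": {"steps": "0 0 0 0 0 0; 0 0 0 0 0 0; 0 0 0 0 0 0; 0 0 -0.02 0 0 0; 0 0 -0.035 0 0 0; 0 0 -0.04 0 0 0; 0 0 -0.042 0 0 0; 0 0 0 0 0 8.2; 0 0 0 0 0 8.2; 0 0 0 0 0 8.2; 0 0 0 0 0 8.2; 0 0 0 0 0 8.2; 0 0 0 0 0 8.2; 0 0 0 0 0 8.2; 0 0 0 0 0 8.2; 0 0 0 0 0 8.2; 0 0 0 0 0 8.2; 0 0 0 0 0 8; 0 0 0 0 0 0", "grip": 0.026}}

```text
time_s: 12.05
eef_pos: [539.6, -190.2, 148.9]
tcp_rot: [-3.141, 0.001, 1.66]
contact_force: [-0.0, -0.6, 0.3]
gripper_width: 26.0
grip_force: 0.0
```

```bash
python3 - <<'E'
from h import *
st()
save('scene','pics/s5.png');S=cv2.imread('pics/s5.png');save('top','pics/t5.png');T=cv2.imread('pics/t5.png')
a=cv2.resize(S[170:260,218:318],None,fx=5,fy=5,interpolation=cv2.INTER_CUBIC)[:450,:400]
b=cv2.resize(T[170:260,218:318],None,fx=5,fy=5,interpolation=cv2.INTER_CUBIC)[:450,:400]
cv2.imwrite('pics/c6.png',np.hstack([a,b]))
E
```

```text
t 12.05 box [   1.6 -148.6] z 148.9 yaw [-1.7995e+02  3.0000e-02  9.5130e+01] F [-0.  -0.6  0.3] w 26.0 g 0.0 q [-0.39  0.61  1.07  1.6  -0.55  1.27  0.86]
```

View pics/c6.png

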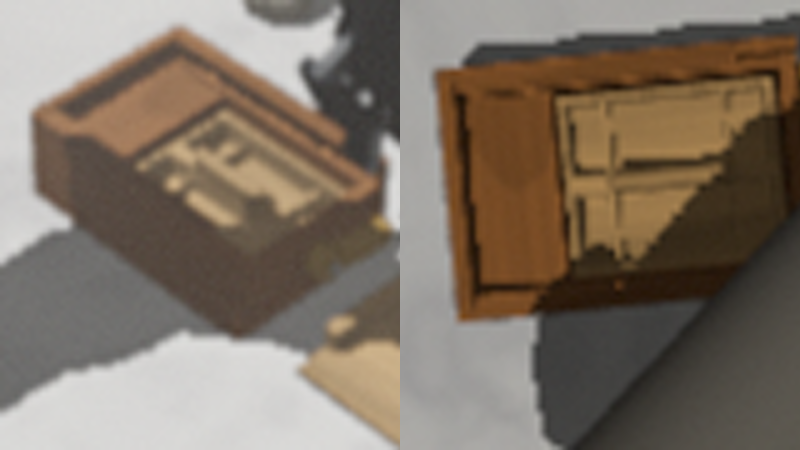

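The tray is visible and undisturbed. Its grip plate starts at top-crop (613,181), about (190,162) in the scene crop, and runs right. I'll check its position and height.

```bash
python3 - <<'E'
from h import *
f=lambda u,v:(218+(u+.5)/5-.5,170+(v+.5)/5-.5)
for a,b in(((188,160),(213,181)),((255,198),(322,163))):
    p,e=tri(f(*a),f(*b)); q=onz('top',*f(*b),56); print(p.round(1),round(e,1),'box',(Rb.T@(p[:2]-C)).round(1),'top56',(Rb.T@(q[:2]-C)).round(1))
# tray outer corners in top view, at z 44
for b in((154,98),(375,76),(172,275)):
    q=onz('top',*f(*b),44); print((Rb.T@(q[:2]-C)).round(1))
for by in(9,-61): print(proj('scene',[*(C+Rb@[0,by]),56]),proj('top',[*(C+Rb@[0,by]),56]))
E
```

```text
[521.1 -31.8  45.7] 6.8 box [-2.7 10.8] top56 [-0.6  8.6]
[530.  -91.5  49.3] 8.3 box [  0.9 -49.5] top56 [  3.7 -51.8]
[49.  36.8]
[ 49.7 -86.6]
[-49.7  35.9]
[257.19772769 199.08754264] [260.04512669 205.59914356]
[272.25107023 209.43031542] [285.46047427 203.21767877]
```

>>> {"fn": "play_rows", "kwargs": {"steps": "0.041 -0.001 0 0 0 0; 0.041 0 0 0 0 0; 0.041 0 0 0 0 0; 0 0 0 0 0 0; 0 0 0.03 0 0 0; 0 0 0.03 0 0 0; 0 0 0.025 0 0 0; 0 0 0.017 0 0 0; 0 0 0.008 0 0 0; 0 0 0.006 0 0 0; 0 0 0 0 0 0; 0 0 0 0 0 0", "grip": 0.044}}

```text
time_s: 13.35
eef_pos: [528.4, -68.2, 34.1]
tcp_rot: [3.14, 0.0, 1.66]
contact_force: [0.6, 0.5, -0.0]
gripper_width: 44.0
grip_force: 0.0
```

```bash
python3 -c "from h import *;st()"
```

```text
t 13.35 box [  1.3 -26.1] z 34.1 yaw [1.7991e+02 2.0000e-02 9.5130e+01] F [ 0.6  0.5 -0. ] w 44.0 g 0.0 q [-0.6   0.67  0.99  1.84 -0.66  1.01  0.76]
```

Position is as planned with no contact force. I'll go 2 mm lower and grip.

>>> {"fn": "play_rows", "kwargs": {"steps": "0 0 0.002 0 0 0; 0 0 0 0 0 0; 0 0 0 0 0 0; 0 0 0 0 0 0; 0 0 0 0 0 0; 0 0 0 0 0 0", "grip": 0, "squeeze": 70}}

```text
time_s: 13.95
eef_pos: [528.1, -67.9, 31.8]
tcp_rot: [3.141, -0.0, 1.66]
contact_force: [-0.1, 0.4, 6.2]
gripper_width: 8.9
grip_force: 70.7
```

>>> {"fn": "play_rows", "kwargs": {"steps": "0 0 -0.005 0 0 0; 0 0 -0.01 0 0 0; 0 0 -0.01 0 0 0; 0 0 -0.01 0 0 0; 0 0 -0.01 0 0 0; 0 0 0 0 0 0"}}

```text
time_s: 14.55
eef_pos: [529.0, -68.3, 78.2]
tcp_rot: [3.138, 0.001, 1.66]
contact_force: [0.8, -0.9, -2.0]
gripper_width: 8.9
grip_force: 69.6
```

```bash
python3 -c "from h import *;st()"
```

```text
t 14.55 box [  1.9 -26.3] z 78.2 yaw [1.798e+02 4.000e-02 9.512e+01] F [ 0.8 -0.9 -2. ] w 8.9 g 69.6024776995182 q [-0.64  0.62  1.05  1.8  -0.6   1.09  0.72]
```

>>> {"fn": "play_rows", "kwargs": {"steps": "0 0 -0.02 0 0 0; 0 0 -0.03 0 0 0; 0 0 -0.03 0 0 0; 0.015 0.003 0 0 0 0; 0.03 0.006 0 0 0 0; 0.036 0.007 0 0 0 0; 0.036 0.007 0 0 0 0; 0.036 0.007 0 0 0 0; 0.036 0.007 0 0 0 0; 0.036 0.007 0 0 0 0; 0.036 0.007 0 0 0 0; 0.036 0.007 0 0 0 0; 0.036 0.006 0 0 0 0; 0.036 0.006 0 0 0 0; 0.03 0.006 0 0 0 0; 0.02 0.003 0 0 0 0; 0 0 0 0 0 0; 0 0 0 0 0 0"}}

```text
time_s: 16.35
eef_pos: [567.7, 356.9, 154.3]
tcp_rot: [-3.139, 0.002, 1.661]
contact_force: [0.0, -0.9, -3.7]
gripper_width: 8.5
grip_force: 69.5
```

```bash
python3 - <<'E'
from h import *
st(); print(ctrl.observe()['eef_pos'])
save('scene','pics/s6.png');S=cv2.imread('pics/s6.png')
cv2.imwrite('pics/c7.png',cv2.resize(S[80:280,90:370],None,fx=2.8,fy=2.8,interpolation=cv2.INTER_CUBIC))
E
```

```text
t 16.35 box [ 78.3 393.8] z 154.3 yaw [-1.7983e+02  1.0000e-01  9.5190e+01] F [ 0.  -0.9 -3.7] w 8.5 g 69.47415322065353 q [-1.13  0.8   1.03  1.28 -0.67  1.42 -0.06]
[567.65226762 356.9213914  154.27838443]
```

View pics/c7.png

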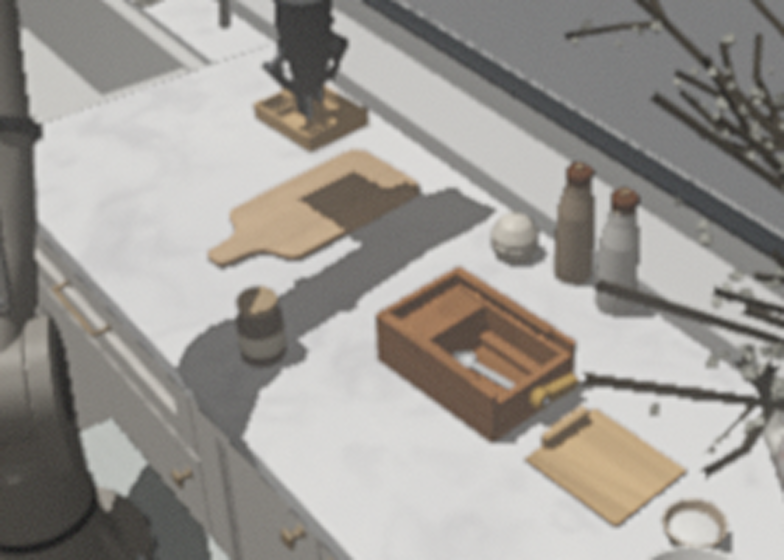

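The tray is held level above the board, the lid lies flat at (605,465), the button is down and the spoon is visible in the well. I'll lower the tray.

>>> {"fn": "play_rows", "kwargs": {"steps": "0 0 0.015 0 0 0; 0 0 0.025 0 0 0; 0 0 0.025 0 0 0; 0 0 0.025 0 0 0; 0 0 0.02 0 0 0; 0 0 0.008 0 0 0; 0 0 0.004 0 0 0; 0 0 0 0 0 0; 0 0 0 0 0 0"}}

```text
time_s: 17.3
eef_pos: [569.9, 356.5, 35.5]
tcp_rot: [3.139, -0.001, 1.66]
contact_force: [-1.0, 0.2, -2.2]
gripper_width: 8.6
grip_force: 69.5
```

```bash
python3 -c "from h import *;st()"
```

```text
t 17.3 box [ 80.5 393.2] z 35.5 yaw [ 1.7988e+02 -4.0000e-02  9.5090e+01] F [-1.   0.2 -2.2] w 8.6 g 69.50619131326675 q [-1.11  0.9   0.96  1.41 -0.76  1.22  0.01]
```

>>> {"fn": "play_rows", "kwargs": {"steps": "0 0 0.004 0 0 0; 0 0 0.003 0 0 0; 0 0 0.002 0 0 0; 0 0 0 0 0 0; 0 0 0 0 0 0"}}

```text
time_s: 17.8
eef_pos: [568.9, 356.5, 25.3]
tcp_rot: [-3.142, 0.0, 1.66]
contact_force: [0.4, 0.1, -2.2]
gripper_width: 8.8
grip_force: 69.5
```

```bash
python3 -c "from h import *;st()"
```

```text
t 17.8 box [ 79.5 393.3] z 25.3 yaw [-180.      0.     95.11] F [ 0.4  0.1 -2.2] w 8.8 g 69.53612387180328 q [-1.11  0.91  0.95  1.41 -0.76  1.2   0.02]
```

>>> {"fn": "play_rows", "kwargs": {"steps": "0 0 0.001 0 0 0; 0 0 0.001 0 0 0; 0 0 0 0 0 0; 0 0 0 0 0 0"}}

```text
time_s: 18.2
eef_pos: [569.1, 356.6, 24.9]
tcp_rot: [3.141, -0.001, 1.66]
contact_force: [-1.9, -1.3, 5.9]
gripper_width: 8.7
grip_force: 70.7
```

```bash
python3 -c "from h import *;st()"
```

```text
t 18.2 box [ 79.7 393.3] z 24.9 yaw [ 1.7998e+02 -4.0000e-02  9.5120e+01] F [-1.9 -1.3  5.9] w 8.7 g 70.70816293358803 q [-1.11  0.91  0.95  1.41 -0.76  1.2   0.02]
```

The tray has touched down on the board. I'll release it and rise.

>>> {"fn": "play_rows", "kwargs": {"steps": "0 0 0 0 0 0; 0 0 0 0 0 0; 0 0 0 0 0 0; 0 0 0 0 0 0; 0 0 -0.01 0 0 0; 0 0 -0.03 0 0 0; 0 0 -0.04 0 0 0; 0 0 -0.04 0 0 0; 0 0 -0.03 0 0 0; -0.04 0 0 0 0 0; -0.04 0 0 0 0 0; 0 0 0 0 0 0; 0 0 0 0 0 0; 0 0 0 0 0 0", "grip": 0.042}}

```text
time_s: 19.6
eef_pos: [575.9, 278.3, 173.5]
tcp_rot: [3.141, -0.001, 1.662]
contact_force: [-0.2, 0.5, 0.6]
gripper_width: 41.9
grip_force: 0.0
```

```bash
python3 - <<'E'
from h import *
st()
save('scene','pics/s7.png');S=cv2.imread('pics/s7.png')
cv2.imwrite('pics/c8.png',cv2.resize(S[80:280,90:370],None,fx=2.8,fy=2.8,interpolation=cv2.INTER_CUBIC))
E
```

```text
t 19.6 box [ 79.5 314.8] z 173.5 yaw [ 1.7999e+02 -8.0000e-02  9.5210e+01] F [-0.2  0.5  0.6] w 41.9 g 0.0 q [-1.07  0.72  1.06  1.36 -0.63  1.41  0.06]
```

View pics/c8.png

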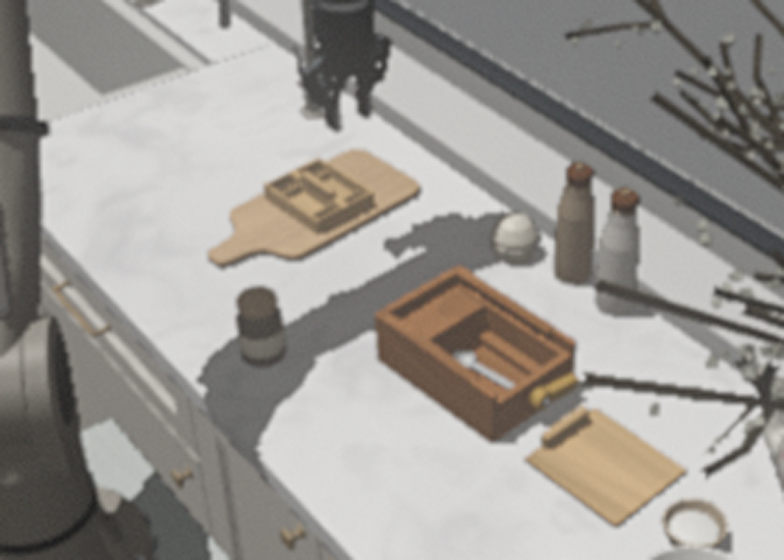

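The tray sits flat on the board at (320,195), the lid is flat at (605,465), the button is down at (553,389), the jar, timer and bowl haven't moved, and the gripper is clear. Handing in.

```bash
python3 -c "from rig import ctrl;print(ctrl.job_done())"
```

```text
the job is handed in; nothing more can be done
None
```

The job is handed in at about 20 s of the 64 s allowed; the hand-in gave no verdict, but the last picture shows the button turned aside, the lid flat on the worktop right way up, the tray flat on the board, the spoon in reach, and the jar, timer and bowl where they stood.

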